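Stir bar from tray to dish, stirrer set to step 4

TASK

Get the mixing set up: lift the longest stir bar out of the dark steel tray and lay it flat in the middle of the glass dish on the magnetic stirrer, setting it down rather than dropping it in. Then turn the stirrer's speed dial from off to its fourth click. Leave the other stir bars in the tray, the dish in the middle of its plate, and the timer, small bottle and forceps where they are.

Things in the scene. Friction and masses are not known exactly. Their poses are not given: they have to be found in the camera images.
- tray: Open dark grey steel tray, fast on the bench, outside 136 (x) x 186 (y) x 36 mm high, walls and floor 3 mm thick, a small lug at each short end. Origin: centre of its underside on the bench; z up; inner floor 3 mm above the origin. Four white stir bars lie in it, one in each corner, each along the tray's y.
- bar_long: Longest stir bar: white, eight-sided, 52 mm long, 12 mm across, 17-28 g. Origin: its centre; y along its length; may roll. Lies 1-4 mm from a side and an end wall of the tray, so no finger fits between until it is worked loose, e.g. dragged to the middle under closed fingertips pressed on with 4-20 N. Slippery on steel (friction 0.25); may roll or lag under the tips: look again.
- bar_mid: Another stir bar, same make, 38 mm long, 10 mm across. Origin: its centre, y along its length. Stays in the tray.
- bar_thick: Another stir bar, same make, 26 mm long, 12 mm across. Origin: its centre, y along its length. Stays in the tray.
- bar_small: The smallest stir bar, smooth with round ends, 30 mm long, 8 mm across. Origin: middle of its underside, y along its length. Stays in the tray.
- stirrer: White magnetic stirrer, fast on the bench, 270 mm deep (x), 160 mm wide (y); housing 70 mm high, its front sloping down to -x (towards the robot) at 0.398 rad from the horizontal, with the dial on it; behind it a round aluminium plate 135 mm across, top 82 mm above the bench. Origin: on the bench; x from the sloping front to the back, z up.
- plate_centre (a point): Centre of the top face of the stirrer's round plate.
- dish: Low round glass dish, loose, about 160 g, standing centred on the stirrer's plate: 108 mm outside diameter, 42 mm high, wall 3 mm, floor 4 mm thick. Origin: centre of its underside.
- dial (a joint): Speed dial, rad: 0 at the off stop, where it starts, growing clockwise, stop at 3.67. Clicks every 0.524 (30 degrees): off, then 1 to 7; the fourth is 2.094. A sprung ball draws it into the nearest click when let go; passing a click takes about 0.1 N m. A black tick on the panel marks off, white dots the settings; a white line on the dial points at the one set.
- dial_grip (a point): On the dial's axis, at mid-height of its black bar grip: 36 mm long, 11 wide, 20 tall (10 above, 10 below this point). A 41 mm skirt lies under it, its top 9 mm below this point; the panel is 17 mm below. x: along the bar to its white pointer line; z: the dial's axis, square out of the slope (0.398 rad off vertical, towards the robot). Clockwise is a negative turn about z.
- timer: Bystander: white bench timer lying flat, 62 x 66 x 21 mm. Origin: centre of its underside.
- small_bottle: Bystander: small white screw-cap bottle standing upright, 36 mm across, 88 mm high. Origin: centre of its underside.
- forceps: Bystander: steel forceps lying flat, 115 x 13 x 7 mm. Origin: centre of its underside; y along its length.

How it is judged (in metres and radians):
On the way, in this order (a step that is already met when the one before it is completed fails the run):
1. the longest bar is lifted clear of the tray's rim (z of bar_long in the frame of tray above 0.05 m), for 0.1 s.
2. the longest bar lies released in the middle of the dish (horizontal distance between bar_long and dish below 0.022 m and z of bar_long in the frame of dish below 0.014 m and contact force between the fingers and bar_long below 0.1 N and linear speed of bar_long below 0.03 m/s), for 0.2 s.
3. the dial stands in its fourth click (value of joint dial between 1.974 and 2.214 rad and contact force between the fingers and stirrer below 0.1 N), for 0.2 s.
At the end, for the whole second after the job is handed in: The longest stir bar lies flat and still on the floor of the dish, its centre within 22 mm of the dish's centre; the dish stands on the plate within 15 mm of its centre; the dial rests in the fourth click (within 0.12 rad of 2.094); the other three bars still lie in the tray (value of joint dial between 1.974 and 2.214 rad and horizontal distance between bar_long and dish below 0.022 m and z of bar_long in the frame of dish between 0 and 0.014 m and linear speed of bar_long below 0.03 m/s and horizontal distance between dish and plate_centre below 0.015 m and z of dish in the frame of stirrer between 0.077 and 0.087 m and x of bar_mid in the frame of tray between -0.066 and 0.066 m and y of bar_mid in the frame of tray between -0.091 and 0.091 m and z of each of bar_mid, bar_thick, bar_small in the frame of tray below 0.03 m and x of bar_thick in the frame of tray between -0.066 and 0.066 m and y of bar_thick in the frame of tray between -0.091 and 0.091 m and x of bar_small in the frame of tray between -0.066 and 0.066 m and y of bar_small in the frame of tray between -0.091 and 0.091 m); the robot touches nothing.
It fails at once if the bar is dropped into the dish (falls freely from more than about 25 mm) (contact force between the fingers and bar_long below 0.05 N and horizontal distance between bar_long and dish below 0.06 m and linear speed of bar_long above 0.7 m/s).
It fails at once if another stir bar is taken out of the tray (z of any of bar_mid, bar_thick, bar_small in the frame of tray above 0.06 m).
It fails at once if a bystander is disturbed (moved by more than 20 mm) (distance of any of timer, small_bottle, forceps from where it was at the start of the episode above 0.02 m).
It also fails if it takes over 72 s, if anything falls off the work surface, if the arm or the gripper's body presses on something with over 40 N, if the wrist force passes 120 N, or if a joint passes its speed limit or range.

ROBOT

A 7-joint arm with a two-finger parallel gripper is mounted at the origin on a cart in front of the work surface, level with it; the furniture and walls round the work are solid. World frame = base frame: x ahead of the robot, y to its left, z up, the work surface at z = 0. Lengths are in mm, angles in rad, forces in N, time in s.
With the tool pointing down it reaches from about 350 to 900 mm from the base axis. Payload 7.2 kg.
Tool frame: the origin (TCP) lies at the very end of the fingers, on their centre line; the grasp point (between the pads) lies 19 mm behind it; z points along the fingers, y is the line along which they close (so a half turn about z gives the same grasp; the last joint's range is limited). The gripper opens to 85 mm and grips with 20 to 120 N. Pads are 22 mm wide; open, the fingers measure 114 mm over their backs; the gripper's body (76 mm by 85 mm) begins 54 mm behind the grasp point. The pads swing forward as they close: fully open they stand 13 mm farther back than shut.
Start: joints at [1.244, 0.411, -0.013, 1.596, 0.006, 1.134, -0.082], TCP at [159.938, -604.192, 231.297] pointing down, gripper open.
Joint ranges: [-2.95, 2.95], [-0.29, 1.99], [-1.47, 1.44], [0.14, 2.54], [-1.03, 4.17], [0.13, 1.85], [-2.86, 2.86]. Speed limits (rad/s): [2.39, 2.39, 3.01, 3.01, 3.14, 3.14, 3.14].

INTERFACE

Orientations are given as a unit quaternion [w, x, y, z].
In Python, from cell import monitor, vision, bot gives the robot as it stands.
- The arm moves only by the tool play_rows, never from a script. Its argument "moves" is a list of rows, each a list of 3 entries, a list of its own where there are three numbers: the shift along the tool's x, y, z each as a share of 0.02 m, from -1 to 1, then the turn about the tool's z as a share of 90 degrees, from -1 to 1, then the gripper command: -1 is shut, 1 is fully open, values between are in proportion. A call has 1 to 5 rows; each row shifts and turns the commanded pose from where the row before left it, along the tool's axes as they then stand; what a row does not reach is not made up. A row lasts 1/12 s, in which the tool goes at most 41.7 mm and 7.16 degrees, less where a joint would pass 70% of its speed; a pose out of reach is approached as far as the arm can. A call with a number of a shift or a turn outside -1 to 1 is refused whole. A call with a gripper value outside its range is refused whole. The fingers move at their own pace and stop on an object; "grip_force" is the grip in N (left out, the last holds). Time passes only in rows, so rows that do not move let the fingers close. It gives the time, the measured TCP pose, the force, the opening and the grip force at its end, in the units of the state.
- monitor.state(): the state, without advancing time (a new reading comes with each control period).
- vision.camera(name): name is "scene" or "top"; returns a dict with "img" (420x560x3 uint8, red, green, blue), "fx", "fy", "cx", "cy" (pixels), "k1" (the pictures are not rectified: a ray, as slopes to the right and down, at radius r is drawn at 1 + k1 r^2 times it, then the intrinsics apply), "rvec" (rotation vector, rad) and "tvec" (3), from world to camera coordinates, as OpenCV has them. Camera axes: x right, y down, z forward; pixel columns grow to the right and rows downward; lengths in mm; the calibration is good to about 2 mm. A picture is of the moment at which its call begins. There is no depth.
- bot.finish_job(): hands the job in; it is judged then, once.
The state is a dict: "time_s": time; "joint_pos": joint angles; "joint_velocities": joint speeds; "joint_torque": joint torques, N m; "tcp_pos": TCP position; "tcp_rot": TCP orientation; "contact_force": force on the tool from outside, world axes, zero at the start; "torque": the same for the moment, N m; "width": finger opening in mm; "finger_force": force on a finger pad.
Only numpy, scipy, OpenCV 4.12 (cv2) and the standard library are available. Lean on these libraries where they do the work, as an engineer would, in place of code of your own. Each camera call takes 0.05 s, during which the arm holds its last target. There are 200 camera calls.

## Working session

There is one attempt and no reset: what is moved stays moved. The work goes in short steps, Python scripts to look and compute and a tool call to move; the robot and the scene stay as the last step left them, time stands still between calls to the robot, and variables do not carry over. Pictures are saved under pics/ and viewed, at most 10 in all, crops included, and the job is handed in when it is done.

Besides the shell and the picture viewer there is one more tool, called after "Request:" as name([rows], argument=value, ...), one row to a line, values as JSON. play_rows: Moves the arm, as the interface text tells. Its arguments: {"type":"object","properties":{"moves":{"type":"array"},"grip_force":{"type":"number"}},"required":["moves"]}

```bash
mkdir -p pics
cat > h.py <<'E'
import numpy as np, cv2
from cell import monitor, vision, bot
def cam(n,save=None):
    c=vision.camera(n)
    if save: cv2.imwrite('pics/'+save,c['img'][:,:,::-1])
    return c
def K(c): return np.array([[c['fx'],0,c['cx']],[0,c['fy'],c['cy']],[0,0,1.]])
def ray(c,uv):
    p=(np.array(uv,float)-[c['cx'],c['cy']])/[c['fx'],c['fy']]
    u=p.copy()
    for _ in range(20): u=p/(1+c['k1']*(u@u))
    R=cv2.Rodrigues(np.array(c['rvec'],float))[0]; t=np.array(c['tvec'],float).ravel()
    return -R.T@t, R.T@np.array([u[0],u[1],1])
def onz(c,uv,z):
    o,d=ray(c,uv); return o+d*(z-o[2])/d[2]
def proj(c,P):
    return cv2.projectPoints(np.array(P,float).reshape(-1,3),np.array(c['rvec'],float),np.array(c['tvec'],float),K(c),np.array([c['k1'],0,0,0.]))[0].reshape(-1,2)
E
python3 - <<'E'
from h import *
for n in('top','scene'):
    c=cam(n,n+'0.png'); print(n,c['fx'],c['k1'],ray(c,(280,210)))
print(monitor.state())
a=cv2.imread('pics/top0.png');
E
```

```text
top 463.97407960752645 0.03079510821851513 (array([ 379.51549316,   64.63200953, 1108.43003565]), array([ 0.1894321 ,  0.01254824, -0.98185145]))
scene 502.77702334131345 -0.16398015265813626 (array([ 14.88916445, 633.8873291 , 873.93568187]), array([ 0.47305196, -0.5010415 , -0.72481957]))
{'time_s': 0.1, 'joint_pos': array([ 1.24381756,  0.4118233 , -0.01271355,  1.59695952,  0.00561226,
        1.13430628, -0.0821472 ]), 'joint_velocities': array([-0.00024426, -0.00328004, -0.00042869, -0.00373025,  0.00183377,
        0.0016908 ,  0.0002388 ]), 'joint_torque': array([ 3.90690635e-03, -6.01829267e+01,  6.84902295e-01, -3.00094020e+01,
        1.41159457e-02,  6.50087706e-03,  3.25677934e-05]), 'tcp_pos': array([ 159.78318076, -603.76681287,  230.53539132]), 'tcp_rot': array([-7.14741142e-04,  9.91635207e-01,  1.29070071e-01, -1.50302800e-04]), 'contact_force': array([ 0.58104113,  0.33871865, -0.85450968]), 'torque': array([ 0.04828705, -0.01845545, -0.00765015]), 'finger_force': 0.0, 'width': 85.51174590802077}
```

View pics/top0.png

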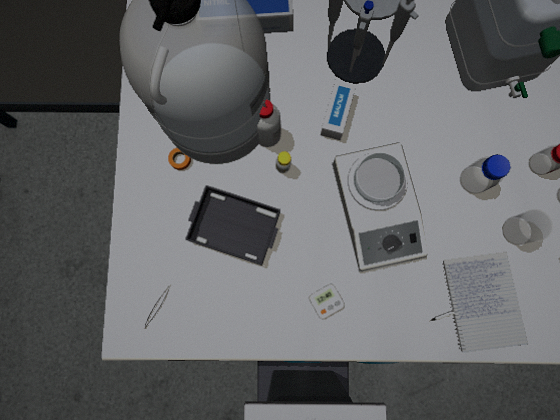

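View pics/scene0.png

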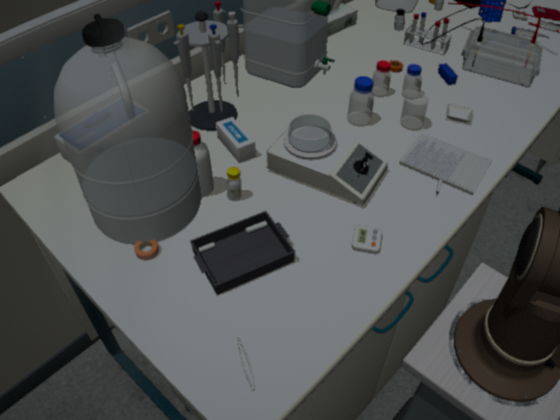

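The top view shows the tray around (234,226) with four white bars in its corners, the stirrer with the dish at (380,178) and the dial at (391,241), the timer at (326,301) and the forceps at (158,307). The yellow-capped bottle stands at (284,161), and the big jar is behind the tray.

Run:
```python
from h import *
c=cam('top'); im=c['img']
g=cv2.cvtColor(im,cv2.COLOR_RGB2GRAY)
# tray
m=((g<95)).astype(np.uint8); m[:180]=0;m[275:]=0;m[:,:180]=0;m[:,290:]=0
m=cv2.morphologyEx(m,cv2.MORPH_CLOSE,np.ones((3,3)))
cs=max(cv2.findContours(m,cv2.RETR_EXTERNAL,cv2.CHAIN_APPROX_NONE)[0],key=cv2.contourArea)
inner=np.zeros_like(m); cv2.drawContours(inner,[cs],-1,1,-1)
inner=cv2.erode(inner,np.ones((3,3)))
b=((g>110)&(inner>0)).astype(np.uint8)
n,l,s,ct=cv2.connectedComponentsWithStats(b)
for i in range(1,n):
    if s[i,4]<15: continue
    k=[q for q in cv2.findContours((l==i).astype(np.uint8),0,1)[0]][0]
    P=np.array([onz(c,uv,9)[:2] for uv in np.argwhere(l==i)[:,::-1]],np.float32)
    r=cv2.minAreaRect(P); C=P-P.mean(0); w,v=np.linalg.eigh(C.T@C); a=np.degrees(np.arctan2(*v[::-1,1]))
    print(ct[i],s[i,4],'xy',P.mean(0),'rect',r[1],'axis',a%180)
R=cv2.minAreaRect(np.array([onz(c,p[0],36)[:2] for p in cs],np.float32)); print('tray',R)
for nm,uv in dict(bottle=(284,158),timer=(326,301),forc=(158,307),dial=(391,242),dish=(380,178)).items(): print(nm,onz(c,uv,{'bottle':88,'dial':60,'dish':124}.get(nm,5)))
A=cv2.resize(im[180:275,180:290],None,fx=5,fy=5,interpolation=2)
B=cv2.resize(im[135:275,325:435],None,fx=4,fy=4,interpolation=2)
H=np.zeros((560,550+440-190,3),np.uint8); 
A=cv2.resize(A,(400,345));H[:345,:400]=A;B=cv2.resize(B,(400,509));H[:509,400:]=B
cv2.imwrite('pics/c1.png',H[:,:,::-1])
```

```text
[217.33333333 196.        ] 45 xy [625.84607 231.06277] rect (34.21770095825195, 7.780927658081055) axis 70.72794
[265.83333333 211.91025641] 78 xy [586.85223 112.84473] rect (48.25565719604492, 9.27989387512207) axis 70.73014
[201.33333333 239.5       ] 36 xy [519.40765 266.1154 ] rect (21.89114761352539, 8.812004089355469) axis 69.62862
[250.66666667 255.87878788] 33 xy [480.6779  147.68109] rect (27.084104537963867, 5.974678039550781) axis 72.06901
tray ((551.0120239257812, 188.52586364746094), (208.7299346923828, 140.39675903320312), 71.41728973388672)
bottle [697.47410933  69.12722893  88.        ]
timer [376.54159844 -29.62991083   5.        ]
forc [361.40035006 361.91175461   5.        ]
dial [ 508.70043083 -173.56017052   60.        ]
dish [ 641.08242909 -140.51477481  124.        ]
```

View pics/c1.png

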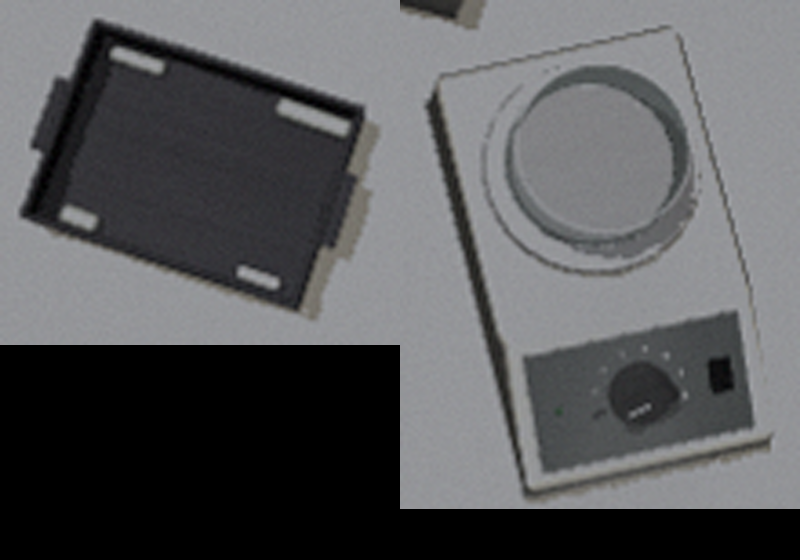

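The crop shows the longest bar in the tray's +x/-y corner, at full-picture pixel (266,212), which is world (587,113). The dial's white line points left, at the off tick. I'll travel above the bar with the fingers closing.

Request:
play_rows([
  [[1,-1,0],0,-1],
  [[1,-1,0],0,-1],
  [[1,-1,0],0,-1],
  [[1,-1,0],0,-1],
  [[1,-1,0],0,-1],
], grip_force=40)

```text
time_s: 0.57
tcp_pos: [231.4, -480.5, 231.0]
tcp_rot: [-0.0, 0.992, 0.129, -0.0]
contact_force: [1.6, 0.5, -0.5]
width: 25.5
finger_force: 0.0
```

Request:
play_rows([
  [[1,-1,0],0,-1],
  [[1,-1,0],0,-1],
  [[1,-1,0],0,-1],
  [[1,-1,0],0,-1],
  [[1,-1,0],0,-1],
])

```text
time_s: 0.98
tcp_pos: [302.4, -358.3, 231.2]
tcp_rot: [-0.0, 0.992, 0.129, -0.0]
contact_force: [0.0, 0.1, -0.5]
width: -0.3
finger_force: 0.0
```

Request:
play_rows([
  [[1,-1,0],0,-1],
  [[1,-1,0],0,-1],
  [[1,-1,0],0,-1],
  [[1,-1,0],0,-1],
  [[1,-1,0],0,-1],
])

```text
time_s: 1.4
tcp_pos: [373.5, -236.1, 231.3]
tcp_rot: [0.0, 0.992, 0.129, -0.0]
contact_force: [0.5, -1.3, 0.5]
width: -0.1
finger_force: 0.0
```

Request:
play_rows([
  [[1,-1,0],0,-1],
  [[1,-1,0],0,-1],
  [[1,-1,0],0,-1],
  [[1,-1,0],0,-1],
  [[1,-1,0],0,-1],
])

```text
time_s: 1.82
tcp_pos: [444.6, -113.9, 231.3]
tcp_rot: [0.0, 0.992, 0.129, -0.0]
contact_force: [0.9, -0.2, 0.2]
width: 0.0
finger_force: 0.0
```

Request:
play_rows([
  [[1,-1,0],0,-1],
  [[1,-1,0],0,-1],
  [[1,-1,0],0,-1],
  [[1,-1,0],0,-1],
  [[1,-1,0],0,-1],
])

```text
time_s: 2.23
tcp_pos: [515.7, 8.3, 231.1]
tcp_rot: [0.0, 0.992, 0.129, -0.0]
contact_force: [1.1, -0.8, 0.3]
width: -0.0
finger_force: 0.0
```

Request:
play_rows([
  [[1,-1,0],0,-1],
  [[1,-1,0],0,-1],
  [[1,-1,0],0,-1],
  [[0.7,-0.5,0],0,-1],
  [[0,0,0],0,-1],
])

```text
time_s: 2.65
tcp_pos: [570.0, 97.9, 230.9]
tcp_rot: [-0.001, 0.991, 0.131, 0.0]
contact_force: [-1.2, -0.5, -0.6]
width: 0.2
finger_force: 0.0
```

Request:
play_rows([
  [[0,0,1],0.076,-1],
  [[0,0,1],0.076,-1],
  [[0,0,1],0.076,-1],
  [[0,0,1],0.076,-1],
  [[0,0,1],0.076,-1],
])

```text
time_s: 3.07
tcp_pos: [568.5, 92.8, 130.2]
tcp_rot: [0.0, 0.985, -0.172, -0.0]
contact_force: [-0.0, 0.3, 0.1]
width: -0.3
finger_force: 0.0
```

```bash
cat > off.py <<'E'
from h import *
from scipy.spatial.transform import Rotation as Ro
def off(P):
    s=monitor.state(); q=s['tcp_rot']; R=Ro.from_quat([q[1],q[2],q[3],q[0]])
    d=R.inv().apply(np.array(P)-s['tcp_pos'])
    x=R.as_matrix()[:,0]
    return 'tool mm',d.round(1),'yaw tool x',np.degrees(np.arctan2(x[1],x[0])).round(1),'tcp',s['tcp_pos'].round(1)
E
python3 -c "
from off import *
print(off((580.2,116,15)))
c=cam('top','t2.png'); cv2.imwrite('pics/t2c.png',cv2.resize(c['img'][160:280,180:320],None,fx=4,fy=4)[:,:,::-1])
s=monitor.state();print(proj(c,s['tcp_pos']))"
```

```text
('tool mm', array([  3.2, -25.9, 115.2]), 'yaw tool x', np.float64(-19.8), 'tcp', array([568.5,  92.8, 130.2]))
[[272.97532844 211.18216033]]
```

View pics/t2c.png

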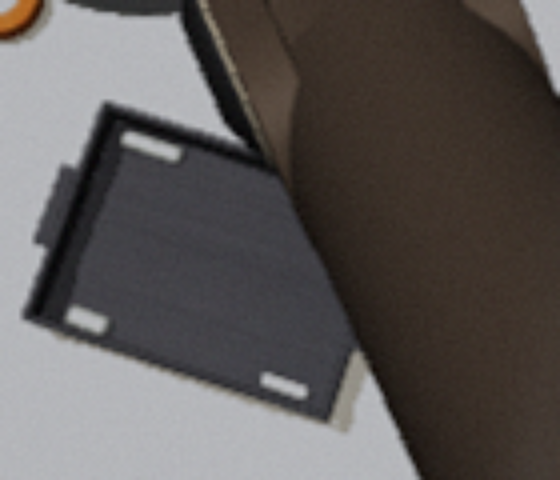

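The arm hides the bar's corner in the top view, and the other three bars are unmoved. I'll cross-check the bar in the scene view.

```bash
python3 -c "
from off import *
c=cam('scene','s2.png'); A=c['img'][190:300,180:310]
cv2.imwrite('pics/s2c.png',cv2.resize(A,None,fx=5,fy=5,interpolation=2)[:,:,::-1])
s=monitor.state();print(proj(c,s['tcp_pos']), proj(c,(587,113,9)),proj(c,(580.2,116,15)))
im=cv2.imread('pics/scene0.png');g=im.min(2);m=((g>110)).astype(np.uint8);m[:205]=0;m[285:]=0;m[:,:197]=0;m[:,290:]=0
n,l,st,ct=cv2.connectedComponentsWithStats(m)
for i in range(1,n):
  if 10<st[i,4]<600:
    P=np.array([onz(c,u,10)[:2] for u in np.argwhere(l==i)[:,::-1]],np.float32); print(ct[i],st[i],P.mean(0),cv2.minAreaRect(P))
"
```

```text
[[266.10256157 188.56963516]] [[254.76807982 226.13055101]] [[255.83208608 226.61319837]]
[256.11111111 225.51111111] [247 222  19   8  45] [585.4105  110.10497] ((585.817138671875, 110.73392486572266), (44.83013153076172, 6.690019130706787), 67.34112548828125)
[205.76 246.32] [200 244  13   6  25] [623.7456 230.8021] ((623.741943359375, 230.45574951171875), (29.284381866455078, 5.062262058258057), 69.95293426513672)
[201.19548872 278.13533835] [197 266  13  19 133] [565.1673 295.1167] ((568.90625, 287.0118713378906), (25.191158294677734, 50.116180419921875), 49.349117279052734)
[274.63133641 278.00691244] [246 266  44  19 434] [452.1205 188.5148] ((468.26971435546875, 192.6082305908203), (90.184326171875, 47.00459671020508), 43.006805419921875)
```

View pics/s2c.png

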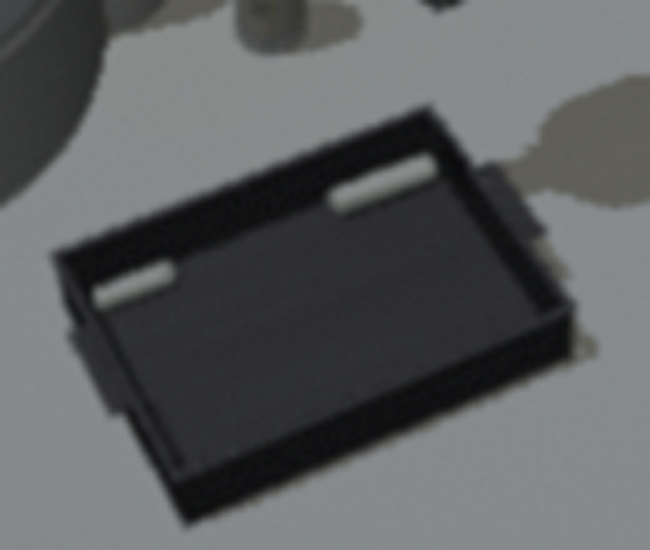

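The scene view shows the bar at crop (385,183), in the far right corner and still in place. It measures about (586,111), which agrees with the top view.

Request:
play_rows([
  [[0.16,-0.65,0],0,-1],
  [[0,-0.65,0.75],0,-1],
  [[0,0,1],0,-1],
  [[0,0,1],0,-1],
  [[0,0,1],0,-1],
])

```text
time_s: 3.58
tcp_pos: [582.2, 118.4, 57.4]
tcp_rot: [-0.001, 0.986, -0.166, 0.001]
contact_force: [0.2, 0.5, -0.0]
width: -0.1
finger_force: 0.0
```

Request:
play_rows([
  [[0,0,0.8],0,-1],
  [[0,0,0.5],0,-1],
  [[0,0,0.25],0,-1],
  [[0,0,0],0,-1],
])

```text
time_s: 3.92
tcp_pos: [580.8, 117.4, 25.2]
tcp_rot: [-0.0, 0.986, -0.167, -0.0]
contact_force: [-0.9, 0.4, -0.4]
width: -0.1
finger_force: 0.0
```

Request:
play_rows([
  [[0,0,0.35],0,-1],
  [[0,0,0.1],0,-1],
  [[0,0,0.05],0,-1],
  [[0,0,0],0,-1],
])

```text
time_s: 4.25
tcp_pos: [580.8, 117.2, 15.6]
tcp_rot: [-0.0, 0.986, -0.168, 0.0]
contact_force: [-0.1, -1.1, -0.3]
width: -0.2
finger_force: 0.0
```

Request:
play_rows([
  [[0,0,0.05],0,-1],
  [[0,0,0],0,-1],
])

```text
time_s: 4.42
tcp_pos: [581.2, 117.2, 15.1]
tcp_rot: [-0.0, 0.986, -0.168, 0.001]
contact_force: [-0.6, -0.5, 3.3]
width: -0.2
finger_force: 1.5
```

Request:
play_rows([
  [[0,0,0.05],0,-1],
  [[0,0,0],0,-1],
])

```text
time_s: 4.58
tcp_pos: [581.8, 117.1, 15.0]
tcp_rot: [-0.0, 0.986, -0.168, 0.001]
contact_force: [-3.0, -0.6, 11.1]
width: -0.2
finger_force: 5.6
```

Request:
play_rows([
  [[-0.15,0,0],0,-1],
  [[-0.2,0,0],0,-1],
  [[-0.2,0,0],0,-1],
  [[-0.2,0,0],0,-1],
  [[-0.2,0,0],0,-1],
])

```text
time_s: 5.0
tcp_pos: [562.3, 123.6, 13.3]
tcp_rot: [-0.0, 0.986, -0.168, 0.0]
contact_force: [-0.4, -0.4, -0.3]
width: -0.1
finger_force: 0.0
```

```bash
cat > bars.py <<'E'
from off import *
import sys
def bars(c,z=9,T=95):
    g=c['img'].min(2); pts=[]
    ex=np.array([.944,-.330]);ey=np.array([.330,.944]);o=np.array([551,188.5])
    q=[o+a*ex*64+b*ey*89 for a,b in((1,1),(1,-1),(-1,-1),(-1,1))]
    poly=proj(c,[[*p,3] for p in q]); m=np.zeros_like(g); cv2.fillPoly(m,[np.round(poly).astype(int)],1)
    poly=proj(c,[[*p,36] for p in q]); m2=np.zeros_like(g); cv2.fillPoly(m2,[np.round(poly).astype(int)],1)
    b=((g>T)&((m&m2)>0)).astype(np.uint8)
    n,l,s,ct=cv2.connectedComponentsWithStats(b)
    for i in range(1,n):
        if s[i,4]<12: continue
        P=np.array([onz(c,u,z)[:2] for u in np.argwhere(l==i)[:,::-1]],np.float32)
        r=cv2.minAreaRect(P);C=P-P.mean(0);w,v=np.linalg.eigh(C.T@C)
        d=np.array(r[0])-o
        print(ct[i].round(0),s[i,4],'xy',np.round(r[0],1),'size',np.round(r[1],1),'axis',round(np.degrees(np.arctan2(v[1,1],v[0,1]))%180,1),'tray',np.round([d@ex,d@ey],1))
if __name__=='__main__':
    c=cam(sys.argv[1],sys.argv[2]); bars(c); print(off((580,116,15)))
    if len(sys.argv)>3: cv2.imwrite('pics/'+sys.argv[3],cv2.resize(c['img'][190:300,180:310],None,fx=5,fy=5,interpolation=2)[:,:,::-1])
E
python3 bars.py scene s3.png s3c.png
```

```text
[251. 231.] 23 xy [583.6 130.2] size [11.4 12.1] axis 86.8 tray [ 50.  -44.3]
[206. 246.] 52 xy [623.7 229.7] size [34.4  9.6] axis 70.9 tray [55.  62.9]
('tool mm', array([20.2,  1.4, -1.9]), 'yaw tool x', np.float64(-19.3), 'tcp', array([561.3, 124. ,  13.1]))
```

View pics/s3c.png

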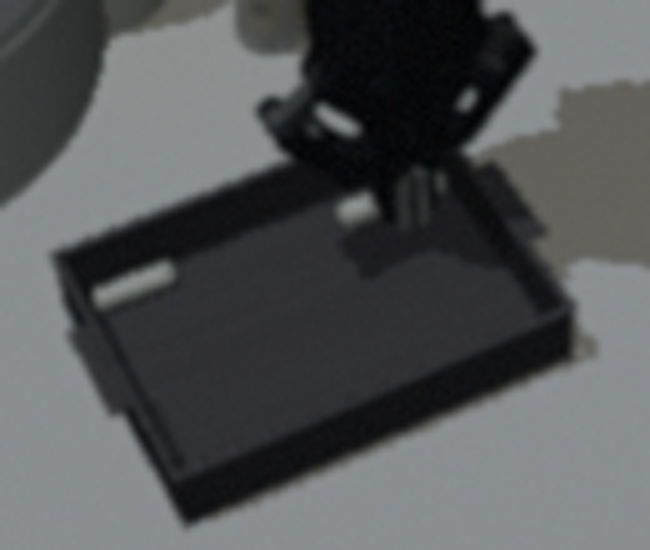

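Dark tips stand at crop (415,200). The bar's visible end has moved inwards to crop (355,210), so the bar is about 8 mm off the wall and the tips have slipped past it. I'll lift and press again, centred on it.

Request:
play_rows([
  [[0,0,-0.6],0,-1],
  [[0.5,0,0],0,-1],
  [[0.4,0,0],0,-1],
  [[0,0,0],0,-1],
  [[0,0,0.35],0,-1],
])

```text
time_s: 5.47
tcp_pos: [581.4, 117.0, 19.0]
tcp_rot: [-0.0, 0.986, -0.169, 0.001]
contact_force: [-0.9, -0.3, 0.1]
width: 0.2
finger_force: 0.0
```

Request:
play_rows([
  [[0,0,0.1],0,-1],
  [[0,0,0.05],0,-1],
  [[0,0,0],0,-1],
])

```text
time_s: 5.72
tcp_pos: [579.5, 117.3, 15.1]
tcp_rot: [0.0, 0.986, -0.168, -0.0]
contact_force: [0.3, 0.2, 3.7]
width: -0.3
finger_force: 2.0
```

Request:
play_rows([
  [[0,0,0.06],0,-1],
  [[0,0,0.02],0,-1],
  [[-0.1,0,0],0,-1],
  [[-0.15,0,0],0,-1],
  [[-0.15,0,0],0,-1],
])

```text
time_s: 6.13
tcp_pos: [573.4, 119.8, 15.0]
tcp_rot: [-0.0, 0.986, -0.169, 0.001]
contact_force: [-1.6, -1.1, 11.3]
width: -0.3
finger_force: 5.8
```

Request:
play_rows([
  [[-0.15,0,0],0,-1],
  [[-0.15,0,0],0,-1],
  [[-0.15,0,0],0,-1],
  [[-0.15,0,0],0,-1],
  [[-0.15,0,0],0,-1],
])

```text
time_s: 6.55
tcp_pos: [559.3, 125.5, 14.6]
tcp_rot: [-0.001, 0.986, -0.168, 0.001]
contact_force: [1.2, -1.1, 7.9]
width: -0.3
finger_force: 4.2
```

```bash
python3 bars.py scene s4.png
```

```text
[206. 246.] 52 xy [623.7 229.7] size [34.4  9.6] axis 70.9 tray [55.  62.9]
('tool mm', array([23.4,  2.2, -0.4]), 'yaw tool x', np.float64(-19.3), 'tcp', array([558.6, 125.8,  14.5]))
```

Request:
play_rows([
  [[-0.15,0,0],0,-1],
  [[-0.15,0,0],0,-1],
  [[-0.15,0,0],0,-1],
  [[-0.15,0,0],0,-1],
  [[0,0,0],0,-1],
])

```text
time_s: 7.02
tcp_pos: [547.4, 129.8, 14.5]
tcp_rot: [-0.0, 0.986, -0.168, 0.001]
contact_force: [1.2, 0.2, 8.6]
width: -0.4
finger_force: 4.5
```

```bash
python3 bars.py scene s5.png s5c.png
```

```text
[206. 246.] 53 xy [623.6 229.7] size [34.4  9.8] axis 71.3 tray [55.  62.9]
('tool mm', array([35.1,  2.2, -0.4]), 'yaw tool x', np.float64(-19.3), 'tcp', array([547.6, 129.7,  14.5]))
```

View pics/s5c.png

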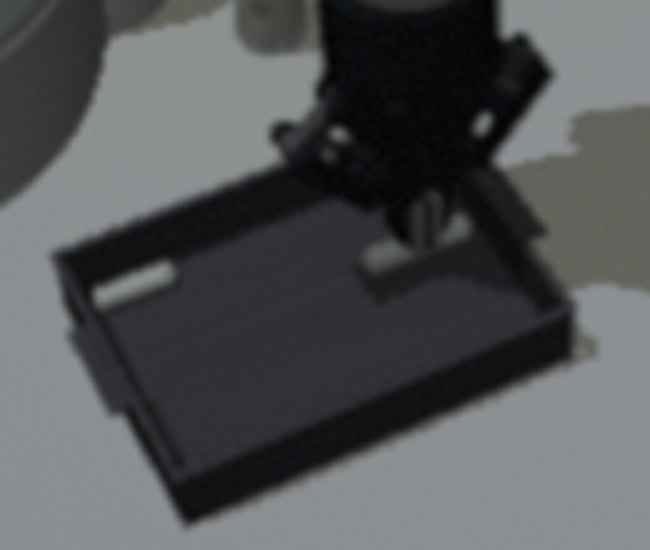

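The scene view shows the bar following under the tips, from crop (365,262) to (470,228), now well clear of the walls. I'll raise, turn a quarter and open to about 50 mm, then look.

Request:
play_rows([
  [[0,0,-0.8],0,-1],
  [[0,0,-1],-0.079,-1],
  [[0,0,-1],-0.079,-1],
  [[0,0,-1],-0.079,0.2],
  [[0,0,-1],-0.079,0.2],
])

```text
time_s: 7.48
tcp_pos: [545.8, 129.2, 109.9]
tcp_rot: [0.0, 0.997, 0.082, -0.001]
contact_force: [-0.1, -0.5, -0.9]
width: 23.5
finger_force: 0.0
```

Request:
play_rows([
  [[0,0,0],-0.079,0.2],
  [[0,0,0],-0.079,0.2],
  [[0,0,0],-0.079,0.2],
  [[0,0,0],-0.079,0.2],
  [[0,0,0],-0.079,0.2],
])

```text
time_s: 7.9
tcp_pos: [546.0, 129.1, 109.1]
tcp_rot: [-0.0, 0.924, 0.383, -0.001]
contact_force: [-0.1, 0.3, 0.5]
width: 50.8
finger_force: 0.0
```

Request:
play_rows([
  [[0,0,0],-0.079,0.2],
  [[0,0,0],-0.079,0.2],
  [[0,0,0],-0.079,0.2],
  [[0,0,0],-0.052,0.2],
  [[0,0,0],0,0.2],
])

```text
time_s: 8.32
tcp_pos: [546.0, 129.1, 108.9]
tcp_rot: [-0.001, 0.815, 0.58, -0.001]
contact_force: [-0.8, -0.2, -0.2]
width: 51.4
finger_force: 0.0
```

```bash
python3 bars.py scene s6.png; python3 bars.py top t6.png
```

```text
[263. 238.] 85 xy [548.2 124.8] size [49.1 11.7] axis 70.2 tray [ 18.4 -61.1]
[206. 246.] 51 xy [623.8 229.6] size [34.4  9.5] axis 71.6 tray [55.1 62.9]
('tool mm', array([-1. , 36.5, 93.9]), 'yaw tool x', np.float64(70.5), 'tcp', array([546.1, 129. , 109. ]))
[215. 198.] 23 xy [619. 235.] size [47.9  3.1] axis 40.6 tray [48.8 66.3]
[244. 238.] 27 xy [522.1 165.5] size [ 9.1 21.2] axis 167.2 tray [-19.7 -31.3]
[201. 239.] 51 xy [519.7 266.2] size [23.8 11.6] axis 68.9 tray [-55.2  63. ]
[250. 256.] 49 xy [480.2 148.6] size [28.7  9. ] axis 70.8 tray [-53.7 -61.1]
('tool mm', array([-1. , 36.4, 94.1]), 'yaw tool x', np.float64(70.5), 'tcp', array([546.2, 129.1, 109.1]))
```

Request:
play_rows([
  [[-0.1,0.18,1],0,0.2],
  [[0,0,1],0,0.2],
  [[0,0,1],0,0.2],
  [[0,0,1],0,0.2],
  [[0,0,0.7],0,0.2],
])

```text
time_s: 8.83
tcp_pos: [548.5, 125.8, 13.9]
tcp_rot: [-0.0, 0.817, 0.577, -0.001]
contact_force: [0.5, -0.9, -0.5]
width: 51.2
finger_force: 0.0
```

Request:
play_rows([
  [[0,0,0.2],0,0.2],
  [[0,0,0],0,0.2],
  [[0,0,0],0,0.2],
])

```text
time_s: 9.08
tcp_pos: [549.7, 126.4, 12.2]
tcp_rot: [0.0, 0.816, 0.578, 0.0]
contact_force: [0.5, 0.5, -0.5]
width: 51.4
finger_force: 0.0
```

Request:
play_rows([
  [[0,0,0.25],0,0.2],
  [[0,0,0.07],0,0.2],
  [[0,0,0],0,-1],
  [[0,0,0],0,-1],
  [[0,0,0],0,-1],
])

```text
time_s: 9.5
tcp_pos: [549.6, 126.0, 5.6]
tcp_rot: [0.0, 0.816, 0.578, 0.0]
contact_force: [-0.6, 0.2, 0.4]
width: 15.5
finger_force: 0.0
```

Request:
play_rows([
  [[0,0,0],0,-1],
  [[0,0,0],0,-1],
  [[0,0,0],0,-1],
])

```text
time_s: 9.75
tcp_pos: [549.6, 126.1, 5.6]
tcp_rot: [0.0, 0.816, 0.578, 0.0]
contact_force: [-0.0, -0.3, 3.1]
width: 9.5
finger_force: 39.1
```

Request:
play_rows([
  [[0,0,-0.3],0,-1],
  [[0,0,-0.8],0,-1],
  [[0,0,-1],0,-1],
  [[0,0,-1],0,-1],
  [[0,0,-1],0,-1],
])

```text
time_s: 10.17
tcp_pos: [549.0, 126.1, 88.3]
tcp_rot: [-0.0, 0.816, 0.578, -0.0]
contact_force: [0.4, -0.2, -0.7]
width: 9.7
finger_force: 39.1
```

Run:
```python
from off import *
c=cam('scene','s7.png'); cv2.imwrite('pics/s7c.png',cv2.resize(c['img'][150:270,180:320],None,fx=5,fy=5,interpolation=2)[:,:,::-1])
print(monitor.state()['width'],off((641,-140,250)),proj(c,monitor.state()['tcp_pos']))
# dish, from initial top picture and scene
for n,uvs in(('top',None),):
    c=cam('top','t7.png')
```

```text
9.345301348249395 ('tool mm', array([-221.8,  174. , -157.8]), 'yaw tool x', np.float64(70.7), 'tcp', array([551. , 127. ,  92.1])) [[260.4272613  212.39597389]]
```

View pics/s7c.png

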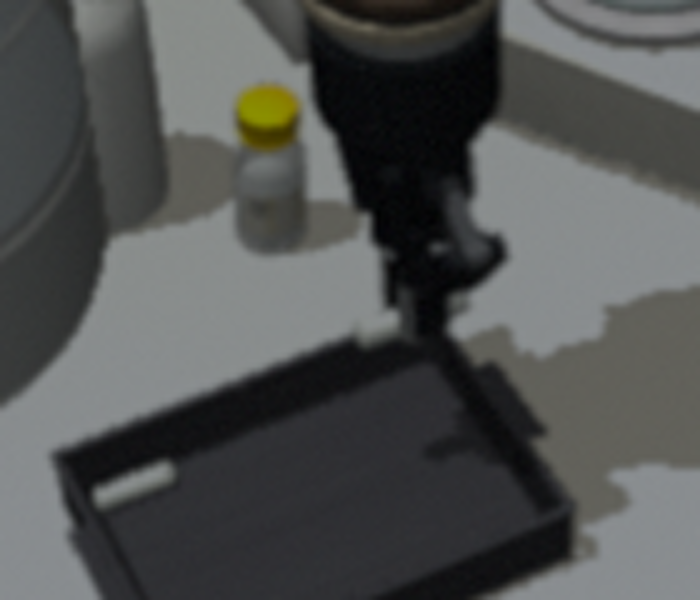

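The bar is held: its end sticks out left of the fingers at crop (380,330), above the rim, and the tray corner is empty. Next I'll measure the dish and the dial.

Run:
```python
from off import *
from scipy.optimize import least_squares
c=cam('top'); im=c['img']; k=6
A=cv2.resize(im[140:215,340:425],None,fx=k,fy=k,interpolation=2); g=cv2.cvtColor(A,cv2.COLOR_RGB2GRAY)
h=cv2.HoughCircles(cv2.GaussianBlur(g,(5,5),0),cv2.HOUGH_GRADIENT,1.5,5,param1=80,param2=40,minRadius=20*k,maxRadius=40*k)
for x,y,r in h[0][:8]:
    u=(340+(x+.5)/k-.5,140+(y+.5)/k-.5); 
    print('circ',np.round(u,1),(r/k).round(1),[ (z,onz(c,u,z)[:2].round(1), ) for z in(82,86,124)])
for z,R in((86,51),(124,54),(82,67.5)): 
    p=proj(c,[[641,-140,z],[641,-140+R,z]]); print(z,R,'px',np.hypot(*(p[1]-p[0])).round(1))
# dial + panel masks
cs={}
for n,(x0,x1,y0,y1) in dict(top=(355,428,222,265),scene=(330,385,145,195)).items():
    c=cam(n); hsv=c['img'][y0:y1,x0:x1]; g=hsv.max(2)
    cv2.imwrite('pics/d_%s.png'%n,cv2.resize(hsv,None,fx=7,fy=7,interpolation=2)[:,:,::-1]); print(n,np.percentile(g,[2,10,30,50,80]))
a=cv2.imread('pics/d_top.png');b=cv2.imread('pics/d_scene.png')
H=np.zeros((max(a.shape[0],b.shape[0]),a.shape[1]+b.shape[1],3),np.uint8);H[:a.shape[0],:a.shape[1]]=a;H[:b.shape[0],a.shape[1]:]=b
H=H[:600]; cv2.imwrite('pics/d.png',cv2.resize(H,None,fx=.85,fy=.85)); print(H.shape)
```

```text
circ [378.2 177.5] 31.2 [(82, array([ 653.5, -145.3])), (86, array([ 652.4, -144.4])), (124, array([ 642.3, -136.7]))]
circ [380.  176.5] 23.9 [(82, array([ 655.9, -149.3])), (86, array([ 654.8, -148.5])), (124, array([ 644.6, -140.5]))]
circ [378.7 178.5] 32.1 [(82, array([ 651.2, -146.3])), (86, array([ 650.1, -145.5])), (124, array([ 640. , -137.7]))]
circ [377. 180.] 22.5 [(82, array([ 647.6, -142.2])), (86, array([ 646.6, -141.4])), (124, array([ 636.7, -133.8]))]
circ [375.2 182.7] 25.4 [(82, array([ 641.2, -138.1])), (86, array([ 640.2, -137.3])), (124, array([ 630.5, -129.8]))]
circ [378.5 181.7] 29.0 [(82, array([ 643.6, -145.5])), (86, array([ 642.5, -144.7])), (124, array([ 632.8, -136.9]))]
circ [378.2 179.2] 29.8 [(82, array([ 649.4, -145.1])), (86, array([ 648.4, -144.3])), (124, array([ 638.4, -136.5]))]
circ [378.  176.2] 32.4 [(82, array([ 656.4, -144.8])), (86, array([ 655.4, -144. ])), (124, array([ 645.1, -136.2]))]
86 51 px 22.6
124 54 px 24.8
82 67.5 px 29.8
top [ 34.  48.  82.  95. 173.]
scene [ 11.  55.  72.  78. 140.]
(350, 896, 3)
```

View pics/d.png

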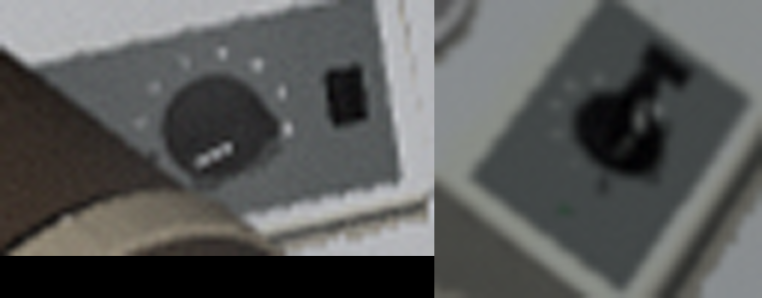

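The dial picture shows the knob with its white line, at d.png (213,155), towards the off tick at (152,157), and seven dots running clockwise up to (288,130). The dish is at about (647,-142). I'll carry the bar over.

Request:
play_rows([
  [[0,0,-1],0,-1],
  [[0,0,-1],0,-1],
  [[-1,0.8,-1],0,-1],
  [[-1,0.8,-1],0,-1],
  [[-1,0.8,-1],0,-1],
])

```text
time_s: 10.83
tcp_pos: [574.2, 52.9, 187.0]
tcp_rot: [-0.001, 0.816, 0.579, -0.001]
contact_force: [1.4, -0.2, -0.8]
width: 9.2
finger_force: 39.1
```

Request:
play_rows([
  [[-1,0.8,0],0,-1],
  [[-1,0.8,0],0,-1],
  [[-1,0.8,0],0,-1],
  [[-1,0.8,0],0,-1],
  [[-1,0.8,0],0,-1],
])

```text
time_s: 11.25
tcp_pos: [616.7, -68.8, 185.9]
tcp_rot: [-0.001, 0.816, 0.578, -0.001]
contact_force: [0.8, 0.5, 0.9]
width: 9.3
finger_force: 39.1
```

Request:
play_rows([
  [[-1,0.8,0],0,-1],
  [[-1,0.8,0],0,-1],
  [[-1,0.8,0],0,-1],
  [[0,0,0],0,-1],
  [[0,0,0],0,-1],
])

```text
time_s: 11.67
tcp_pos: [641.8, -141.9, 185.2]
tcp_rot: [-0.001, 0.817, 0.577, -0.001]
contact_force: [-0.4, 1.0, -0.5]
width: 9.3
finger_force: 39.1
```

Run:
```python
from off import *
print(off((647,-142.3,89.5)))
ct=cam('top','t8.png');cs=cam('scene','s8.png')
s=monitor.state()
print('bar tip px',proj(ct,s['tcp_pos']),proj(cs,s['tcp_pos']))
# plate/dish cues
def tri(a,b):
    o1,d1=ray(ct,a);o2,d2=ray(cs,b); A=np.stack([d1,-d2],1); t=np.linalg.lstsq(A,o2-o1,rcond=None)[0]
    p,q=o1+t[0]*d1,o2+t[1]*d2; return ((p+q)/2).round(1),np.linalg.norm(p-q).round(1)
f=lambda u,v:(355+(u+.5)/5.95-.5,222+(v+.5)/5.95-.5); g=lambda u,v:(330+(u-434.35+.5)/5.95-.5,145+(v+.5)/5.95-.5)
print('tick',tri(f(152,157),g(602,186))); print('switch',tri(f(347,95),g(665,63)))
print('led',tri((325+158/3.636-.4,135+412/3.636-.4),g(566,209)))
print('ring px',f(215,125))
for z in(40,45,50,55): print(z,onz(ct,f(215,125),z).round(1))
```

```text
('tool mm', array([ 1.4,  5.3, 95.7]), 'yaw tool x', np.float64(70.4), 'tcp', array([ 641.8, -141.9,  185.2]))
bar tip px [[385.24004979 169.8359939 ]] [[310.72582364 106.39255962]]
tick (array([ 496.1, -152.2,   44.5]), np.float64(1.6))
switch (array([ 519.1, -226.2,   51.6]), np.float64(2.4))
led (array([ 494.7, -123.6,   52.1]), np.float64(2.9))
ring px (390.718487394958, 242.5924369747899)
40 [ 509.8 -177.4   40. ]
45 [ 509.2 -176.3   45. ]
50 [ 508.6 -175.1   50. ]
55 [ 508. -174.   55.]
```

Request:
play_rows([
  [[0.05,0.25,0.8],0,-1],
  [[0,0,1],0,-1],
  [[0,0,1],0,-1],
  [[0,0,0.9],0,-1],
  [[0,0,0.4],0,-1],
])

```text
time_s: 12.18
tcp_pos: [645.8, -139.2, 101.8]
tcp_rot: [-0.002, 0.815, 0.579, -0.001]
contact_force: [-0.4, -0.5, -0.7]
width: 10.0
finger_force: 39.1
```

Request:
play_rows([
  [[0,0,0.25],0,-1],
  [[0,0,0.15],0,-1],
  [[0,0,0],0,-1],
  [[0,0,0],0,-1],
])

```text
time_s: 12.52
tcp_pos: [648.0, -140.3, 98.1]
tcp_rot: [0.0, 0.816, 0.578, 0.0]
contact_force: [-0.2, 0.9, -0.2]
width: 9.5
finger_force: 39.1
```

Request:
play_rows([
  [[0,0,0.25],0,-1],
  [[0,0,0.07],0,-1],
  [[0,0,0],0,-1],
  [[0,0,0],0,-1],
])

```text
time_s: 12.85
tcp_pos: [647.5, -140.7, 91.0]
tcp_rot: [0.0, 0.816, 0.578, 0.0]
contact_force: [-0.7, 0.1, -0.6]
width: 9.6
finger_force: 39.1
```

Request:
play_rows([
  [[0,0,0.05],0,-1],
  [[0,0,0],0,-1],
  [[0,0,0],0,-1],
])

```text
time_s: 13.1
tcp_pos: [647.5, -140.6, 89.9]
tcp_rot: [0.0, 0.816, 0.578, 0.0]
contact_force: [0.4, 0.2, -0.8]
width: 9.6
finger_force: 39.1
```

Request:
play_rows([
  [[0,0,0.05],0,-1],
  [[0,0,0],0,-1],
  [[0,0,0],0,-1],
])

```text
time_s: 13.35
tcp_pos: [647.5, -140.6, 88.9]
tcp_rot: [-0.0, 0.816, 0.578, 0.0]
contact_force: [0.4, -0.2, -1.5]
width: 9.5
finger_force: 39.1
```

Request:
play_rows([
  [[0,0,0.02],0,-1],
  [[0,0,0],0,-1],
])

```text
time_s: 13.52
tcp_pos: [647.5, -140.6, 88.7]
tcp_rot: [0.0, 0.816, 0.578, 0.0]
contact_force: [-0.7, 0.2, 0.9]
width: 9.7
finger_force: 39.3
```

Request:
play_rows([
  [[0,0,0],0,-0.7],
  [[0,0,0],0,-0.6],
  [[0,0,0],0,-0.4],
  [[0,0,0],0,-0.3],
  [[0,0,0],0,-0.3],
])

```text
time_s: 13.93
tcp_pos: [647.4, -140.6, 88.4]
tcp_rot: [-0.0, 0.816, 0.578, -0.0]
contact_force: [0.1, 0.2, 0.2]
width: 29.8
finger_force: 0.0
```

Request:
play_rows([
  [[0,0,-0.3],0,-0.3],
  [[0,0,-1],0,-0.3],
  [[0,0,-1],0,-0.3],
  [[0,0,-1],0,-0.3],
  [[0,0,-1],0,-0.3],
])

```text
time_s: 14.35
tcp_pos: [647.4, -140.4, 175.9]
tcp_rot: [-0.0, 0.816, 0.578, 0.0]
contact_force: [0.2, 0.2, -0.1]
width: 30.2
finger_force: 0.0
```

Run:
```python
from off import *
print(off((500.1,-176.8,110)))
for n,z in(('scene',92),):
    c=cam(n,'s9.png'); 
    s=monitor.state()
    b=cam(n); g=b['img'].min(2); p=proj(c,(647.5,-140.6,92))[0]; print('bar expected px',p)
    x,y=p.astype(int); print(g[y-9:y+10,x-16:x+17:2])
```

```text
('tool mm', array([ -83.1, -127. ,   65.8]), 'yaw tool x', np.float64(70.6), 'tcp', array([ 647.4, -140.4,  175.9]))
bar expected px [308.09941685 136.33033878]
[[ 77  79  82  87 101 108 106 111 103 102 100  95  90  81  69  66  70]
 [ 76  79  93 106 111 110 106 109 103 103 103 101 100  96  83  69  65]
 [ 77  88 107 109 108 104 104 103 104 103 103 103 102 103  98  85  67]
 [ 81 104 112 106 104 104 104 104 103 102 102 103 104 103 103  98  80]
 [ 91 111 108 104 104 103 104 103 103 103 103 103 107 104 103 102  95]
 [101 108 104 104 104 104 104 103 102 104 106 112 115 106 103 102 102]
 [104 106 104 104 103 103 103 103 103 109 118 121 113 103 101 103 102]
 [101 107 104 103 103 104 105 107 108 120 123 119 108  98 101 103 103]
 [ 95 105 107 104 104 108 110 119 120 122 115 106  92  87 102 104 105]
 [ 93  98 106 106 107 117 122 123 118 108  96  82  78  87 103 104 104]
 [ 93  93  99 105 108 122 120 110  98  85  75  77  93  98 105 105  99]
 [ 93  93  94  98  97 112 104  92  78  76  86  97 104 105 105  96  92]
 [ 94  93  95  93  78  86  84  85  82  92 103 107 105 100  96  93  91]
 [ 94  94  94  93  74  67  74  84  91  95  98  99  97  93  91  91  90]
 [ 93  94  95  94  82  75  87  91  94  94  93  93  92  92  91  92  91]
 [ 94  93  94  94  92  90  92  94  93  94  93  92  92  92  91  91  90]
 [ 89  94  95  94  94  94  93  94  94  93  93  93  92  93  91  91  89]
 [ 83  95  93  95  94  94  95  94  94  93  92  93  91  92  91  91  91]
 [ 82  91  95  94  94  94  94  95  94  94  94  93  91  91  91  91  91]]
```

The numbers show the bright bar with its shadow on the dish floor at the expected pixel (308,136), so the bar is set down. On to the dial.

Request:
play_rows([
  [[-0.7,-1,0],0,-0.3],
  [[-0.7,-1,0],0,-0.3],
  [[-0.7,-1,0],0,-0.3],
  [[-0.7,-1,0],0,-0.3],
  [[-0.7,-1,0],0,-0.3],
])

```text
time_s: 14.87
tcp_pos: [528.5, -173.6, 174.2]
tcp_rot: [-0.0, 0.816, 0.578, -0.0]
contact_force: [1.0, 0.3, 0.4]
width: 29.9
finger_force: 0.0
```

Request:
play_rows([
  [[-0.65,-1,0],0,-0.3],
  [[0,-0.35,0],0,-0.3],
  [[0,0,0],-0.078,-0.3],
  [[0,0,0.7],-0.078,-0.3],
  [[0,0,0.7],-0.078,-0.3],
])

```text
time_s: 15.28
tcp_pos: [500.9, -176.8, 147.1]
tcp_rot: [0.001, 0.695, 0.719, 0.0]
contact_force: [0.4, 0.4, 0.3]
width: 29.8
finger_force: 0.0
```

Request:
play_rows([
  [[0,0,0.7],-0.078,-0.3],
  [[0,0,0.7],-0.078,-0.3],
  [[0,0,0],-0.078,-0.3],
  [[0,0,0],-0.048,-0.3],
  [[0,0,0],0,-0.3],
])

```text
time_s: 15.7
tcp_pos: [500.2, -176.4, 118.0]
tcp_rot: [-0.0, 0.52, 0.854, 0.0]
contact_force: [-0.1, 0.7, 0.7]
width: 30.0
finger_force: 0.0
```

Run:
```python
from off import *
print(off((500.1,-176.8,67.6)))
c=cam('scene','s10.png'); g=(502.1,-176.4,66.6); print(proj(c,g),proj(c,monitor.state()['tcp_pos']))
x,y=proj(c,g)[0].astype(int); np.set_printoptions(linewidth=250)
print(c['img'].max(2)[y-14:y+15,x-20:x+21:1])
```

```text
('tool mm', array([-0.4, -0.3, 50.4]), 'yaw tool x', np.float64(117.3), 'tcp', array([ 500.2, -176.4,  118. ]))
[[362.30233934 163.12093566]] [[365.28085053 147.04643474]]
[[134 133 133 ... 132 132 132]
 [135 135 134 ... 132 132 132]
 [134 134 133 ... 133 133 132]
 ...
 [ 67  68  68 ...  58  49  56]
 [ 67  66  67 ...  53  53  69]
 [ 67  67  67 ...  51  65  82]]
```

Run:
```python
from off import *
ct=cam('top');cs=cam('scene')
P0=np.array([508.5,-175,50.9]);n=np.array([-.379,-.081,.922])
a=np.radians(117);p=np.array([np.cos(a),np.sin(a),0]);p-=p@n*n;p/=np.linalg.norm(p)
F=lambda u:((u-[355,222]+.5)*5.95-.5).round(0); G=lambda u:((u-[330,145]+.5)*5.95-.5+[434.35,0]).round(0)
for nm,q in dict(ring=P0,skirttop=P0+8*n,g=P0+17*n,top=P0+27*n,tip=P0+27*n+18*p,tail=P0+27*n-18*p).items(): print(nm,F(proj(ct,q)[0]),G(proj(cs,q)[0]))
im=cv2.imread('pics/s7.png')[145:195,330:385]  # clean scene view of dial
g=im.max(2); m=(g<45).astype(np.uint8); k,l,s,c=cv2.connectedComponentsWithStats(m)
print([(s[i].tolist(),c[i].round(1)) for i in range(1,k) if s[i,4]>15]); print(g[8:32,20:48].tolist().__repr__().replace('], [','\n'))
```

```text
ring [215. 125.] [611. 133.]
skirttop [222. 130.] [619. 123.]
g [229. 137.] [629. 110.]
top [237. 144.] [640.  97.]
tip [193. 164.] [631. 127.]
tail [281. 124.] [649.  67.]
[([23, 7, 20, 23, 219], array([32.4, 19.6]))]
[[133, 110, 84, 73, 71, 72, 72, 71, 72, 72, 72, 70, 72, 71, 65, 45, 24, 26, 37, 54, 71, 89, 110, 126, 137, 140, 140, 140
120, 93, 75, 71, 71, 72, 72, 71, 72, 72, 72, 71, 72, 71, 56, 31, 15, 13, 17, 33, 51, 68, 84, 101, 121, 133, 138, 140
100, 79, 72, 71, 72, 71, 71, 71, 71, 72, 71, 71, 72, 69, 54, 30, 16, 12, 13, 19, 31, 48, 62, 76, 93, 112, 126, 137
80, 72, 72, 71, 72, 71, 73, 74, 72, 72, 73, 72, 71, 66, 49, 29, 19, 14, 11, 12, 17, 26, 40, 58, 74, 85, 102, 124
72, 71, 74, 72, 72, 72, 75, 81, 77, 72, 73, 71, 68, 53, 35, 22, 14, 14, 18, 14, 12, 14, 31, 54, 69, 74, 82, 100
70, 74, 81, 79, 73, 73, 79, 88, 81, 73, 72, 68, 54, 35, 18, 12, 13, 24, 42, 35, 21, 20, 42, 64, 70, 71, 72, 80
70, 77, 88, 86, 76, 72, 73, 76, 71, 68, 67, 58, 35, 17, 12, 12, 13, 35, 59, 59, 43, 41, 59, 70, 71, 70, 71, 72
71, 74, 78, 78, 74, 68, 56, 50, 46, 44, 43, 35, 19, 11, 11, 9, 16, 39, 66, 71, 65
[... 1084 characters left out ...]
72, 71, 72, 71, 71, 77, 98
71, 71, 73, 73, 72, 58, 36, 20, 12, 13, 21, 17, 10, 6, 7, 3, 7, 23, 47, 68, 72, 72, 72, 71, 71, 74, 87, 112
72, 73, 75, 78, 74, 69, 56, 42, 24, 12, 11, 6, 6, 6, 4, 6, 15, 34, 54, 68, 71, 72, 71, 72, 71, 79, 104, 129
71, 71, 73, 75, 74, 72, 70, 63, 48, 36, 25, 18, 11, 8, 10, 19, 28, 47, 64, 71, 72, 72, 71, 72, 76, 97, 125, 138
71, 71, 72, 72, 73, 72, 72, 68, 58, 59, 56, 44, 40, 37, 36, 41, 41, 51, 67, 71, 71, 70, 71, 73, 86, 112, 136, 140
72, 72, 71, 72, 72, 72, 72, 61, 52, 62, 68, 67, 66, 65, 62, 56, 52, 57, 67, 73, 73, 71, 71, 78, 103, 128, 139, 134
71, 71, 72, 72, 71, 72, 70, 60, 50, 63, 71, 73, 71, 72, 71, 68, 67, 68, 71, 72, 72, 71, 76, 95, 125, 138, 137, 126]]
```

The dial estimate agrees with both views to about 2 mm. I'll descend astride the bar grip.

Request:
play_rows([
  [[0,0,0.9],0,-0.3],
  [[0,0,0.8],0,-0.3],
  [[0,0,0.4],0,-0.3],
  [[0,0,0.1],0,-0.3],
  [[0,0,0],0,-0.3],
])

```text
time_s: 16.27
tcp_pos: [500.1, -176.5, 74.4]
tcp_rot: [-0.0, 0.522, 0.853, -0.0]
contact_force: [-0.4, -0.5, -0.9]
width: 29.7
finger_force: 0.0
```

Request:
play_rows([
  [[0,0,0.1],0,-0.3],
  [[0,0,0.05],0,-0.3],
  [[0,0,0],0,-0.3],
])

```text
time_s: 16.52
tcp_pos: [500.4, -176.9, 71.9]
tcp_rot: [0.0, 0.522, 0.853, 0.0]
contact_force: [0.1, -0.1, -0.6]
width: 30.0
finger_force: 0.0
```

Request:
play_rows([
  [[0,0,0.15],0,-0.3],
  [[0,0,0.05],0,-0.3],
  [[0,0,0],0,-0.3],
])

```text
time_s: 16.77
tcp_pos: [500.0, -176.8, 67.3]
tcp_rot: [-0.0, 0.522, 0.853, -0.0]
contact_force: [0.5, -0.1, 0.3]
width: 29.7
finger_force: 0.0
```

Request:
play_rows([
  [[0,0,0],0,-0.6],
  [[0,0,0],0,-0.8],
  [[0,0,0],0,-1],
  [[0,0,0],0,-1],
], grip_force=20)

```text
time_s: 17.1
tcp_pos: [501.3, -176.2, 67.9]
tcp_rot: [0.001, 0.522, 0.853, 0.001]
contact_force: [3.2, 1.8, -0.6]
width: 12.1
finger_force: 19.3
```

Request:
play_rows([
  [[0,0.05,0],0.06,-1],
  [[0,0,0],0.06,-1],
  [[0,0,0],0.06,-1],
  [[0,0,0],0.06,-1],
  [[0,0,0],0.06,-1],
], grip_force=30)

```text
time_s: 17.52
tcp_pos: [500.4, -176.7, 67.9]
tcp_rot: [-0.0, 0.708, 0.706, -0.001]
contact_force: [-3.0, 0.6, 6.2]
width: 11.7
finger_force: 29.7
```

Run:
```python
from off import *
s=monitor.state(); print(off((500.1,-176.8,67.6)),s['contact_force'].round(1),s['torque'].round(2),s['width'],s['finger_force'])
```

```text
('tool mm', array([-0.2, -0.3,  0.3]), 'yaw tool x', np.float64(89.8), 'tcp', array([ 500.4, -176.7,   67.9])) [-3.   0.6  6.2] [ 0.41  0.5  -0.01] 11.689714926029701 29.65825011720881
```

Request:
play_rows([
  [[0,0,0],0.07,-1],
  [[0,0,0],0.07,-1],
  [[0,0,0],0.07,-1],
  [[0,0,0],0.07,-1],
  [[0,0,0],0.07,-1],
])

```text
time_s: 17.93
tcp_pos: [498.5, -177.1, 67.7]
tcp_rot: [-0.001, 0.874, 0.486, -0.002]
contact_force: [-9.0, -1.0, 11.9]
width: 10.9
finger_force: 29.6
```

Request:
play_rows([
  [[0,0,0],0.07,-1],
  [[0,0,0],0.07,-1],
  [[0,0,0],0.07,-1],
  [[0,0,0],0.07,-1],
  [[0,0,0],0.07,-1],
])

```text
time_s: 18.35
tcp_pos: [497.2, -175.9, 67.3]
tcp_rot: [-0.001, 0.973, 0.231, -0.004]
contact_force: [-10.6, 5.4, 9.7]
width: 10.6
finger_force: 30.0
```

Request:
play_rows([
  [[0,0,0],0.07,-1],
  [[0,0,0],0.07,-1],
  [[0,0,0],0.07,-1],
  [[0,0,0],0.07,-1],
  [[0,0,0],0.05,-1],
])

```text
time_s: 18.77
tcp_pos: [497.5, -174.0, 67.0]
tcp_rot: [-0.001, 1.0, -0.025, -0.004]
contact_force: [-9.1, 7.5, 9.6]
width: 9.9
finger_force: 37.7
```

Run:
```python
from off import *
s=monitor.state(); print(off((500.1,-176.8,67.6)),s['contact_force'].round(1),s['torque'].round(2),s['width'],s['finger_force'])
```

```text
('tool mm', array([ 2.7,  2.7, -0.7]), 'yaw tool x', np.float64(-2.9), 'tcp', array([ 497.5, -174. ,   67. ])) [-9.1  7.5  9.6] [2.11 1.81 0.2 ] 9.932940181664227 37.658909789679456
```

Request:
play_rows([
  [[0,0,0],0,-0.8],
  [[0,0,0],0,-0.5],
  [[0,0,0],0,-0.3],
  [[0,0,0],0,-0.3],
  [[0,0,-0.5],0,-0.3],
])

```text
time_s: 19.18
tcp_pos: [499.8, -176.4, 76.3]
tcp_rot: [-0.0, 1.0, -0.023, -0.001]
contact_force: [0.2, 1.5, -0.3]
width: 30.0
finger_force: 0.0
```

Request:
play_rows([
  [[0,0,-1],0,-0.3],
  [[0,0,-1],0,-0.3],
  [[0,0,-1],0,-0.3],
  [[0,0,-1],0,-0.3],
  [[-0.5,0,-1],0,-0.3],
])

```text
time_s: 19.6
tcp_pos: [492.4, -176.0, 179.4]
tcp_rot: [-0.0, 1.0, -0.023, 0.001]
contact_force: [1.0, -0.9, 0.5]
width: 29.7
finger_force: 0.0
```

Request:
play_rows([
  [[-1,1,-0.5],0,-0.3],
  [[-1,1,0],0,-0.3],
  [[-1,1,0],0,-0.3],
  [[-1,1,0],0,-0.3],
  [[-1,1,0],0,-0.3],
])

```text
time_s: 20.02
tcp_pos: [385.5, -272.2, 188.5]
tcp_rot: [0.0, 1.0, -0.023, 0.0]
contact_force: [0.4, -0.2, -0.0]
width: 30.0
finger_force: 0.0
```

Run:
```python
from off import *
ct=cam('top','t11.png');cs=cam('scene','s11.png')
a=cv2.resize(ct['img'][140:270,335:430],None,fx=4.2,fy=4.2,interpolation=2)
b=cv2.resize(cs['img'][105:200,265:390],None,fx=3.2,fy=3.2,interpolation=2)
H=np.zeros((550,800,3),np.uint8);H[:a.shape[0],:a.shape[1]]=a;H[:b.shape[0],a.shape[1]:a.shape[1]+b.shape[1]]=b[:,:800-a.shape[1]]
cv2.imwrite('pics/fin.png',H[:,:,::-1]); print(a.shape,b.shape)
```

```text
(546, 399, 3) (304, 400, 3)
```

View pics/fin.png

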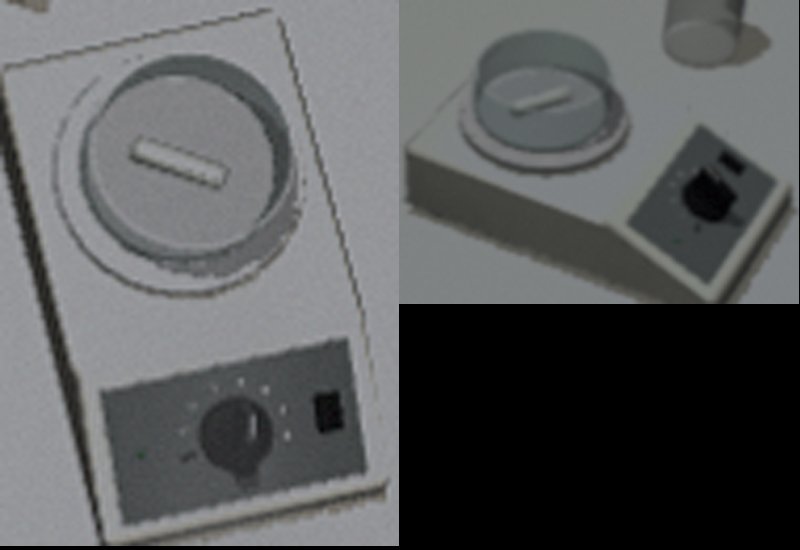

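The bar lies in the middle of the dish at picture (180,163). The dish is centred on its plate. The dial's line, from (250,438) to (254,415), points at the fourth dot at (240,381). One quick numeric check of the line's angle, then I hand in if it agrees.

Run:
```python
from off import *
n=np.array([-.379,-.081,.922]);P=np.array([508.5,-175,50.9])
c=cam('top'); g=cv2.cvtColor(c['img'],cv2.COLOR_RGB2GRAY).astype(float)
g0=cv2.cvtColor(cv2.imread('pics/top0.png'),cv2.COLOR_BGR2GRAY).astype(float)
A=[]
for G in(g0,g):
    w=G[236:254,383:400]; w=np.where(w>w.min()+45,w,0); yy,xx=np.nonzero((w>0)&(np.hypot(*(np.indices(w.shape)-[[[9]],[[8]]]))<6.5))
    Q=[]
    for x,y in zip(xx,yy):
        o,d=ray(c,(x+383,y+236)); q0=P+27*n; Q.append(o+d*((q0-o)@n)/(d@n))
    Q=np.array(Q); W=w[yy,xx]; m=np.average(Q,axis=0,weights=W); C=(Q-m)*np.sqrt(W)[:,None]; v=np.linalg.svd(C)[2][0]
    e1=np.array([.978,.208,0]);e1-=e1@n*n;e1/=np.linalg.norm(e1);e2=np.cross(n,e1)
    print(len(Q),np.degrees(np.arctan2(v@e2,v@e1))%180)
s=monitor.state();print(s['time_s'],s['contact_force'].round(1))
```

```text
12 105.74420511776398
4 171.84829890628257
20.1667 [0.3 0.8 0.5]
```

```bash
python3 -c "
from cell import bot; print(bot.finish_job())"
```

```text
the job is handed in; nothing more can be done
None
```

I handed the job in at about 20 s of the 72 s allowed: the longest stir bar lies in the middle of the dish, and the dial's line points at the fourth dot. My last numeric check of the line used only four pixels and read about 7° off the exact fourth-click angle. The hand-in returned no verdict.

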